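Butt the rail against the drill stop and clamp it through the guard window

TASK

Set the wooden rail up for boring: with the fingertips push its free end until the rail butts fully against the end stop of the horizontal drill, then reach down through the hand window in the guard and press the toggle clamp's handle all the way down, so that the rail is clamped. Do not touch the guard or its window frame, do not grip or lift the rail or the handle, leave everything else on the bench where it is, and finish with the hand clear.

Things in the scene. Friction and masses are not known exactly. Their poses are not given: they have to be found in the camera images.
- machine: Horizontal dowel-boring machine fixed to the bench: blue base, aluminium work table (top 55 mm up), blue motor at its +y end. Origin on the bench, z up; +y = way the rail is pushed; -x side faces the robot. Table covers x -160..110, y -200..80 mm. The rail lies in a channel along y centred on x = 50 mm, 1.5 mm play each side, between a 22 mm high steel fence and 14 mm guides.
- stop_face (a point): Centre of the end stop's face: a dark steel plate with the drill bush, 75 mm wide, 50 mm high, standing across the channel under the guard at machine y = +70 mm. Axes as the machine's. Rigid. The rail's nose must butt against it.
- rail: Light wooden rail 40 mm wide, 300 long, 30 high, 0.17 to 0.35 kg, loose in the channel on the work table; 1 to 4 N slides it. Origin at the centre of its underside, y along its length towards the stop, z up. It starts 15 to 45 mm short of the stop.
- rail_tail (a point): Centre of the rail's free end face (40 x 30 mm), 15 mm above the table's top (70 mm above the bench); axes as the rail's. This is where to push, towards the rail's +y. It always overhangs the table's -y edge by 28 mm or more and is 128 mm or more outside the guard; nothing stands beyond it.
- rail_nose (a point): Centre of the rail's other end face, the one that meets the stop; axes as the rail's.
- guard: The guard not to be touched: box-shaped hood of grey sheet steel on four corner posts with clear plastic sides, fixed on the machine; its origin and axes are the machine's. Covers x -160..110, y -100..180 mm; top plate 3 mm thick, its top 160 mm above the bench. The rail passes under its -y side.
- window (a point): Centre of the rectangular hand window in the guard's top plate, at the plate's top (160 mm above the bench); axes as the machine's. Clear opening 95 mm along x, 76 mm along y; its steel edging is 5 mm wide and stands 3 mm above and 3 mm below the plate. The handle swings in the plane y = 0 of this frame.
- handle_press (a point): Point on the top of the clamp handle's black grip (bar 18 mm wide, 14 thick, from 48 to 122 mm off the pivot), 80.5 mm from the pivot. Its frame turns with the handle: x along it to the pivot, z out of the upper face. Raised, the grip's end stands up to 25 mm above the guard plate. Locked, the handle is level and this point is 117 mm above the bench, right under the window's centre.
- handle (a joint): Angle of the clamp handle, rad: 0 = raised 0.6 rad above level; 0.6 = level, at its rigid stop, locked. Starts at 0 to 0.2 and stays where left. 2 to 6 N straight down on the grip's middle moves it. It drives the clamp's arm, whose sprung rubber foot lands on the rail and presses with about 8 N when locked; at the start the foot hangs clear of the rail.
- hammer: Hammer lying on the bench at the robot's right of the machine, handle to the robot; a bystander. Origin at its middle underside.
- brush: Bench brush lying on the bench at the robot's right of the machine, handle to the robot; a bystander. Origin at its middle underside.
- offcut: Short wooden offcut 40 x 110 x 30 mm lying on the bench, a bystander. Origin at the centre of its underside.
- dowel_pot: White pot 70 mm across and 75 mm high with wooden dowels standing up to 102 mm in it, a bystander. Origin at the centre of its underside.
- clamp_foot: Black rubber foot of the clamp, 18 mm across, at the end of the clamp's arm, above the rail under the guard. Origin at the centre of its underside.

How it is judged:
By the outcome, as a careful person would: the job done as asked, in the order asked, and still so for the second after the job is handed in, with the robot touching nothing.
It also fails if it takes over 45 s, if anything falls off the work surface, if the arm or the gripper's body presses on something with over 40 N, if the wrist force passes 120 N, or if a joint passes its speed limit or range.

ROBOT

A 6-joint arm with a two-finger parallel gripper is mounted at the origin on the work surface. World frame = base frame: x ahead of the robot, y to its left, z up, the work surface at z = 0. Lengths are in m, angles in rad, forces in N, time in s.
With the tool pointing down it reaches from about 0.425 to 0.925 m from the base axis. Payload 12.5 kg.
Tool frame: the origin (TCP) lies midway between the tips of the shut fingers; the grasp point (between the pads) lies 19 mm behind it; z points along the fingers, y is the line along which they close (so a half turn about z gives the same grasp; the last joint's range is limited). The gripper opens to 85 mm and grips with 20 to 120 N. Pads are 22 mm wide; open, the fingers measure 114 mm over their backs; the gripper's body (76 mm by 85 mm) begins 54 mm behind the grasp point. The pads swing forward as they close: fully open they stand 13 mm farther back than shut.
Start: joints at [1.215, 0.491, 1.559, -0, 1.092, -0.106], TCP at [0.154, 0.606, 0.231] pointing down, gripper open.
Joint ranges: [-3.1, 3.1], [-0.84, 2.19], [0.05, 2.79], [-1.13, 4.28], [0.06, 2.93], [-2.69, 2.69]. Speed limits (rad/s): [2.22, 2.22, 2.79, 3.14, 3.14, 3.14].

INTERFACE

Orientations are given as a unit quaternion [w, x, y, z].
In Python, from bench import goto, servo_line, movej, gripper_to, pause, solve_ik, read_camera, IKError, finish_job, trace, current_t, current_joint_positions, current_dq, current_joint_torque, current_eef_pos, current_tool_rot, current_ft_force, current_moment, current_opening, current_grip_force gives the robot as it stands. The module is installed in compiled form; this text tells all that it offers. Calls block until the motion is done:
- goto(position, orientation): joint-space move of the TCP to a pose.
- servo_line(position, rotation=None, velocity=0.15, guard=None): straight line of the TCP; rotation=None keeps the orientation; velocity is the mean speed in m/s. With guard (N) it stops when the force on the tool has changed by that much, and returns True; else False.
- movej(angles): joint-space move.
- gripper_to(opening, force=None): opening from 0.0 (shut) to 1.0 (fully open); force is the grip in N (None keeps the last); returns when the fingers have stopped.
- pause(seconds).
- solve_ik(position, orientation): joint angles nearest the present ones, or None.
- read_camera(name): name is "scene" or "top" or "wrist"; returns a dict with "img" (420x560x3 uint8, blue, green, red), "K" (3x3 intrinsics, pixels), "world_to_cam" (4x4, takes a point from world to camera coordinates). Camera axes: x right, y down, z forward; pixel columns grow to the right and rows downward; lengths in m; the calibration is good to about 2 mm. The wrist camera is an equidistant fisheye: a pixel r from the principal point sees the ray r / f radians off the axis. A picture is of the moment at which its call begins. There is no depth.
A pose or a line that the arm cannot do raises IKError and nothing moves.
- finish_job(): hands the job in; it is judged then, once.
Trained networks look in a picture, given as the dict that the camera call returned (one of the last four; its "shot" number tells which), for a name from the list of things; names that differ only in an ending like _2 or _b are one class to them, and where a whole thing is asked for, a point or a joint stands for the part that bears it (a point fixed in the world has none). Each returns a list of dicts, best first, with "score" (0 to 1); they miss things now and then, are a little off and sometimes report something else, mostly with a low value. They report only what shows in the picture. A call takes as long as a camera call.
- trace(target, picture): "mask" (420x560 bool, what is visible of it) and "centre" ([column, row] in pixels, amid what is visible of it).
Readings, each from a call of its own:
- current_t(): time.
- current_joint_positions(): joint angles.
- current_dq(): joint speeds.
- current_joint_torque(): joint torques, N m.
- current_eef_pos(): TCP position.
- current_tool_rot(): TCP orientation.
- current_ft_force(): force on the tool from outside, world axes, zero at the start.
- current_moment(): the same for the moment, N m.
- current_opening(): opening from 0.0 (shut) to 1.0 (fully open).
- current_grip_force(): force on a finger pad.
Only numpy, scipy, OpenCV 4.12 (cv2) and the standard library are available. Lean on these libraries where they do the work, as an engineer would, in place of code of your own. Each camera call takes 0.05 s, during which the arm holds its last target. There are 200 camera calls.

## Working session

There is one attempt and no reset: what is moved stays moved. The work goes in short steps, each a Python script; the robot and the scene stay as the last script left them, time stands still between calls to the robot, and variables do not carry over. Pictures are saved under pics/ and viewed, at most 10 in all, crops included, and the job is handed in when it is done.

```bash
mkdir -p pics; python3 - <<'E'
from bench import *
import cv2, numpy as np
for n in ("scene","top"):
    p=read_camera(n); cv2.imwrite(f"pics/{n}0.png",p["img"])
    print(n,np.round(p["K"],1).tolist(),np.round(p["world_to_cam"],4).tolist())
    for t in ("machine","guard","rail","rail_tail","window","handle_press","stop_face"):
        try:
            for d in trace(t,p)[:2]:
                m=d["mask"]; ys,xs=np.nonzero(m); print(t,round(d["score"],2),np.round(d["centre"]),m.sum(),xs.min(),xs.max(),ys.min(),ys.max())
        except Exception as e: print(t,e)
print(current_t(), current_tool_rot())
E
```

```text
scene [[418.2, 0.0, 282.2], [0.0, 418.2, 204.6], [0.0, 0.0, 1.0]] [[0.4114, 0.9115, -0.0036, -0.0713], [0.522, -0.2388, -0.8188, -0.1711], [-0.7472, 0.335, -0.574, 1.64], [0.0, 0.0, 0.0, 1.0]]
machine 0.93 [362. 225.] 15770 264 474 162 292
guard 0.95 [362. 204.] 8141 295 433 162 275
rail 0.58 [301. 255.] 968 276 337 238 272
rail_tail 0.97 [303. 252.] 890 277 336 239 271
window 0.89 [361. 206.] 7972 294 433 162 267
handle_press 0.55 [336. 183.] 132 330 342 176 193
stop_face 0.56 [361. 222.] 15524 264 474 161 292
top [[410.3, 0.0, 270.1], [0.0, 410.3, 207.6], [0.0, 0.0, 1.0]] [[0.0224, -0.9997, 0.0039, -0.1471], [-0.9841, -0.0228, -0.176, 0.4778], [0.1761, 0.0001, -0.9844, 1.179], [0.0, 0.0, 0.0, 1.0]]
machine 0.81 [194. 178.] 16041 87 282 127 232
guard 0.88 [192. 172.] 9398 140 248 127 228
rail 0.57 [274. 160.] 723 248 298 151 166
rail_tail 0.73 [273. 159.] 786 247 298 150 166
rail_tail 0.16 [200. 180.] 16110 86 282 126 232
window 0.84 [188. 174.] 9502 141 248 127 229
handle_press 0.56 [274. 156.] 869 247 299 150 167
handle_press 0.45 [210. 194.] 165 205 213 183 207
stop_face 0.96 [197. 181.] 16220 87 282 126 233
0.8 [8.70827239e-06 1.24563284e-01 9.92211662e-01 7.44465909e-05]
```

```bash
python3 - <<'E'
import cv2
a=cv2.imread("pics/scene0.png")[140:310,240:490]; b=cv2.imread("pics/top0.png")[110:250,70:320]
cv2.imwrite("pics/a.png",cv2.resize(a,(800,544),interpolation=cv2.INTER_CUBIC));cv2.imwrite("pics/b.png",cv2.resize(b,(800,448),interpolation=cv2.INTER_CUBIC))
E
```

```text
(no output)
```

View pics/a.png

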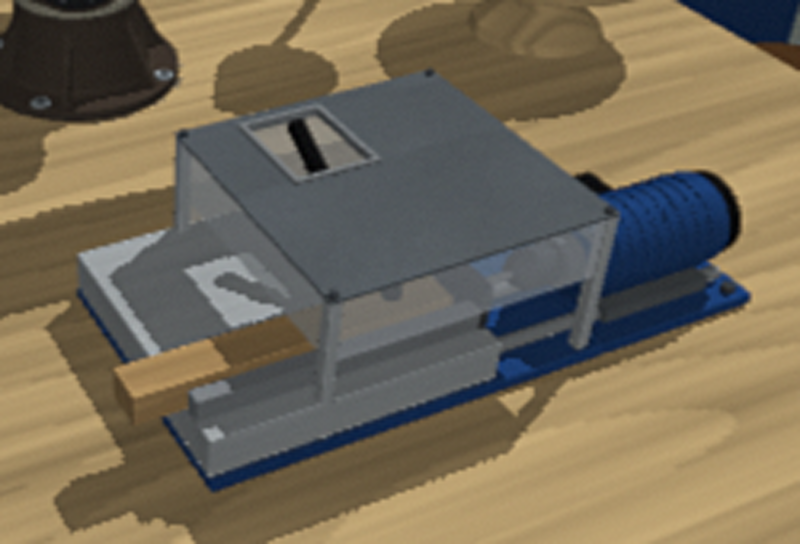

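View pics/b.png

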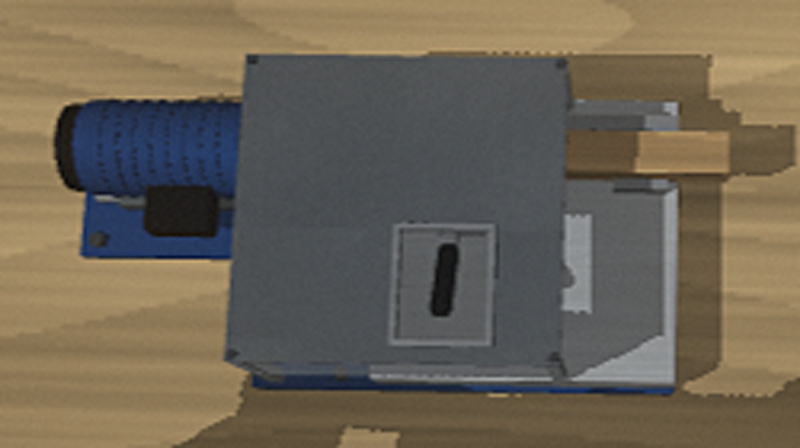

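View pics/top0.png

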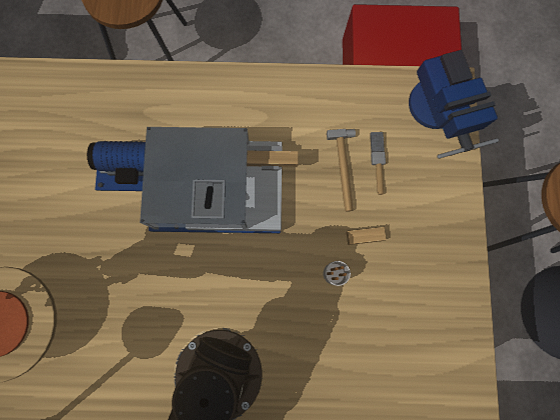

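The pictures show the guard's top corners and the window (top view: window around col 208, row 199, handle grip standing up inside it). The rail tail is at col 298, row 157. The machine's yaw is close to 0.

```bash
cat > fit.py <<'E'
import numpy as np
from scipy.optimize import least_squares
Ks={'s':np.array([[418.2,0,282.2],[0,418.2,204.6],[0,0,1]]),'t':np.array([[410.3,0,270.1],[0,410.3,207.6],[0,0,1]])}
Ts={'s':np.array([[0.4114,0.9115,-0.0036,-0.0713],[0.522,-0.2388,-0.8188,-0.1711],[-0.7472,0.335,-0.574,1.64]]),
't':np.array([[0.0224,-0.9997,0.0039,-0.1471],[-0.9841,-0.0228,-0.176,0.4778],[0.1761,0.0001,-0.9844,1.179]])}
off={'s':(240,140),'t':(70,110)}
def proj(c,P): q=Ks[c]@(Ts[c][:,:3]@P+Ts[c][:,3]); return q[:2]/q[2]
def pix(c,p): return (np.array(p)+.5)/3.2-.5+off[c]
g=[('t',(247,56),.11,.18),('t',(568,56),.11,-.1),('t',(227,362),-.16,.18),('t',(562,366),-.16,-.1),
('s',(333,298),.11,-.1),('s',(613,212),.11,.18),('s',(430,71),-.16,.18),('s',(182,133),-.16,-.1)]
w=[('t',(397,224),1,1),('t',(495,224),1,-1),('t',(495,345),-1,-1),('t',(389,346),-1,1),
('s',(240,125),-1,-1),('s',(320,103),-1,1),('s',(381,157),1,1),('s',(300,181),1,-1)]
def world(p,x,y,z):
    c,s=np.cos(p[2]),np.sin(p[2]); return np.array([p[0]+c*x-s*y,p[1]+s*x+c*y,z])
def res(p):
    r=[proj(c,world(p,x,y,.16))-pix(c,q) for c,q,x,y in g]
    r+=[proj(c,world(p,p[3]+sx*.0525,p[4]+sy*.043,.163))-pix(c,q) for c,q,sx,sy in w]
    # rail tail top edge mid
    r+=[proj('t',world(p,.05,p[5],.085))-pix('t',(730,152)),proj('s',world(p,.03,p[5],.085))-pix('s',(113,371))]
    return np.concatenate(r)
f=least_squares(res,[.6,.1,0,-.05,-.05,-.27],loss='soft_l1'); p=f.x
print(np.round(p,4)); print(np.round(res(p).reshape(-1,2),1).tolist())
print('tail',world(p,.05,p[5],.07),'win',world(p,p[3],p[4],.16), 'final tail',world(p,.05,-.23,.07))
E
python3 fit.py
```

```text
[ 0.5733  0.031   0.0149 -0.0921  0.0013 -0.2469]
[[-0.3, -0.4], [0.0, 0.4], [-0.2, 0.1], [0.1, -0.3], [-0.3, 1.3], [2.3, -0.4], [-0.2, -1.1], [-2.7, -0.2], [-0.8, -0.5], [0.3, -0.3], [-0.8, 0.2], [0.1, -0.4], [-0.6, -0.6], [-0.3, -0.2], [0.3, 0.1], [-0.8, -0.0], [0.3, -0.4], [0.1, -0.9]]
tail [ 0.62699385 -0.21509654  0.07      ] win [0.48120188 0.03096357 0.16      ] final tail [ 0.62674259 -0.19818657  0.07      ]
```

```bash
cat > h.py <<'E'
from bench import *
import numpy as np, cv2
from scipy.spatial.transform import Rotation as R
YAW=0.0149
def q(sign=1):
    r=R.from_euler('z',YAW)*R.from_matrix(np.array([[0,sign,0],[sign,0,0],[0,0,-1.]]))
    x=r.as_quat(); return [x[3],x[0],x[1],x[2]]
E
python3 - <<'E'
from h import *
print(current_t()); 
for s in (1,-1):
    print(s,[None if (j:=solve_ik(p,q(s))) is None else np.round(j,2) for p in ([.627,-.27,.25],[.627,-.27,.066],[.481,.031,.3],[.481,.031,.117])])
gripper_to(0.0)
p=current_eef_pos(); servo_line([p[0],p[1],.33],velocity=.2)
s=min((1,-1),key=lambda s:abs(solve_ik([.627,-.27,.25],q(s))[5]) if solve_ik([.627,-.27,.25],q(s)) is not None else 9)
goto([.627,-.27,.28],q(s)); print(s,current_t(),current_joint_positions())
pic=read_camera("wrist"); cv2.imwrite("pics/w1.png",pic["img"]); print(np.round(pic["K"],1).tolist(),np.round(pic["world_to_cam"],3).tolist(),current_ft_force())
p=read_camera("top"); cv2.imwrite("pics/t1.png",p["img"])
E
```

```text
0.8
1 [array([-0.5 ,  0.56,  1.38, -0.  ,  1.2 , -0.52]), array([-0.5 ,  0.75,  1.54, -0.  ,  0.85, -0.52]), array([-0.07,  0.21,  1.8 , -0.  ,  1.13, -0.09]), array([-0.07,  0.46,  2.02, -0.  ,  0.66, -0.09])]
-1 [array([-0.5 ,  0.56,  1.38, -0.  ,  1.2 ,  2.62]), array([-0.5 ,  0.75,  1.54, -0.  ,  0.85,  2.62]), None, None]
1 5.675 [-5.02274624e-01  5.37989491e-01  1.33991787e+00  1.06256688e-04
  1.26360833e+00 -5.18165633e-01]
[[325.2, 0.0, 279.3], [0.0, 325.2, 211.2], [0.0, 0.0, 1.0]] [[1.0, 0.016, 0.001, -0.623], [0.015, -0.962, 0.271, -0.317], [0.005, -0.271, -0.963, 0.35], [0.0, 0.0, 0.0, 1.0]] [-0.27725632 -0.46627394  0.18160092]
```

View pics/w1.png

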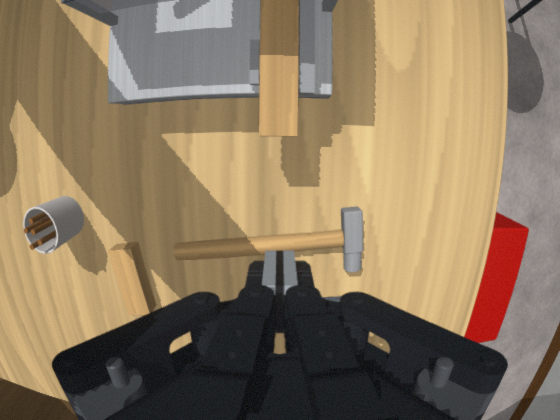

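The wrist view shows the rail tail's top edge at row 135, cols 259–297. The hammer lies below the tool but well clear of it. I'll check the tail position, then push.

```bash
cat >> h.py <<'E'
def ray(pic,u,v):
    K=pic["K"];T=np.array(pic["world_to_cam"])
    d=np.array([u-K[0,2],v-K[1,2]]);r=np.hypot(*d);th=r/K[0,0]
    c=np.r_[d/r*np.sin(th),np.cos(th)]
    return -T[:3,:3].T@T[:3,3],T[:3,:3].T@c
def onz(pic,u,v,z):
    o,d=ray(pic,u,v);return o+d*(z-o[2])/d[2]
E
python3 - <<'E'
from h import *
pic=read_camera("wrist")
a,b=onz(pic,259,136,.085),onz(pic,297,136,.085);print(a,b)
x=(a[0]+b[0])/2; y=(a[1]+b[1])/2
if not(abs(x-.627)<.008 and abs(y+.215)<.012): raise SystemExit("mismatch")
servo_line([x,-.27,.066],velocity=.2)
print(current_ft_force())
f0=np.array(current_ft_force())
servo_line([x,y-.014,.066],velocity=.12,guard=8)
hit=servo_line([x,-.198+.012,.066],velocity=.02,guard=9)
print(hit,current_eef_pos(),current_ft_force()-f0,current_t())
E
```

```text
[ 0.60543122 -0.21512498  0.085     ] [ 0.64460439 -0.21452776  0.085     ]
[0.43612942 1.10486163 0.25250312]
True [ 0.62526321 -0.20951023  0.06599719] [-0.12312126 -3.07148177  1.62166273] 8.6583
```

```bash
python3 - <<'E'
from h import *
p=np.array(current_eef_pos())
hit=servo_line([p[0],p[1]+.006,.066],velocity=.015,guard=15)
print(hit,current_eef_pos(),current_ft_force(),current_t())
pause(.2);print(current_eef_pos(),current_ft_force())
E
```

```text
True [ 0.62542687 -0.20955392  0.0658632 ] [ 1.18475273 -2.30900833  1.69540694] 8.9167
[ 0.62532768 -0.20954052  0.06562101] [ 0.64065821 -2.11368304  0.35324373]
```

The rail is butted: it wouldn't move further under 15 N, and it sits at the expected y. I'm backing off and going above the window for a close look.

```bash
python3 - <<'E'
from h import *
p=np.array(current_eef_pos())
servo_line([p[0],-.25,.066],velocity=.12)
servo_line([p[0],-.25,.29],velocity=.3)
goto([.481,.0,.30],q()); pause(.1)
pic=read_camera("wrist"); cv2.imwrite("pics/w2.png",pic["img"]); np.savez("w2.npz",K=pic["K"],world_to_cam=pic["world_to_cam"])
print(current_t(),current_eef_pos())
E
```

```text
11.7667 [ 0.48167206 -0.00081085  0.29963848]
```

View pics/w2.png

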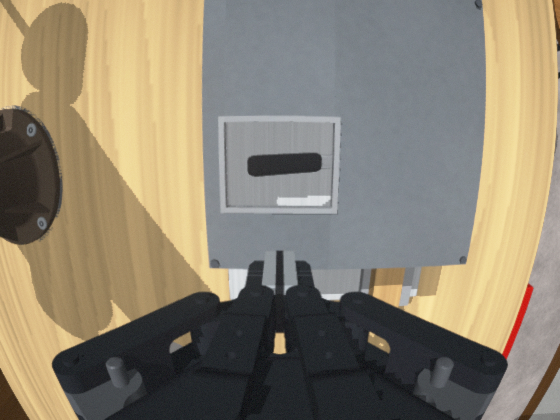

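The window's outer edging shows at (219,117), (340,117), (338,213) and (220,213), and the grip spans cols 248–322 at row 163.

```bash
python3 - <<'E'
from h import *
pic=dict(np.load("w2.npz"))
c=np.array([onz(pic,u,v,.163) for u,v in((219,116.5),(340.5,116.5),(338.5,213.5),(220,213.5))]);print(c.round(4),c.mean(0))
for z in (.15,.16,.17,.18): print(z,onz(pic,248,165.5,z).round(4),onz(pic,322,161.5,z).round(4))
E
```

```text
[[ 0.429   0.0732  0.163 ]
 [ 0.533   0.0747  0.163 ]
 [ 0.5353 -0.0117  0.163 ]
 [ 0.4283 -0.0132  0.163 ]] [0.48142121 0.0307672  0.163     ]
0.15 [0.4529 0.0287 0.15  ] [0.5199 0.0334 0.15  ]
0.16 [0.4539 0.0301 0.16  ] [0.5186 0.0346 0.16  ]
0.17 [0.4548 0.0314 0.17  ] [0.5172 0.0358 0.17  ]
0.18 [0.4558 0.0328 0.18  ] [0.5159 0.037  0.18  ]
```

```bash
python3 - <<'E'
from h import *
x,y=.484,.031
servo_line([x,y,.30],rotation=q(),velocity=.2)
servo_line([x,y,.21],velocity=.15)
f0=np.array(current_ft_force())
h=servo_line([x,y,.128],velocity=.05,guard=15);print(h,current_eef_pos(),current_ft_force()-f0,current_t())
if not h:
    h=servo_line([x,y,.110],velocity=.02,guard=25);print(h,current_eef_pos(),current_ft_force()-f0,current_moment(),current_t())
E
```

```text
False [0.48418817 0.03100759 0.12812415] [-0.34404177 -0.2295443  -0.32337138] 14.6167
True [0.48377061 0.03103073 0.11682954] [-2.49765197 -0.70430426 12.34048683] [-0.03410316  0.61392354 -0.01374644] 15.2417
```

```bash
python3 - <<'E'
from h import *
h=servo_line([.484,.031,.111],velocity=.02,guard=25);print(h,current_eef_pos(),current_ft_force())
pause(.2);print(current_eef_pos())
servo_line([.484,.031,.30],velocity=.15)
goto([.481,.0,.30],q()); pause(.1)
pic=read_camera("wrist"); a=pic["img"][90:310,190:450]
cv2.imwrite("pics/w3.png",cv2.resize(a,(780,660)[:1]+(600,)))
goto([.481,-.12,.36],q())
s=read_camera("scene"); cv2.imwrite("pics/s3.png",cv2.resize(s["img"][140:310,240:490],(800,544),interpolation=cv2.INTER_CUBIC))
print(current_t(),current_ft_force())
E
```

```text
True [0.48379936 0.03101958 0.11679066] [-4.1926974  -0.30204328 16.09591513]
[0.48378796 0.03100389 0.1167683 ]
18.075 [ 1.27681372  0.22578636 -0.15021187]
```

View pics/w3.png

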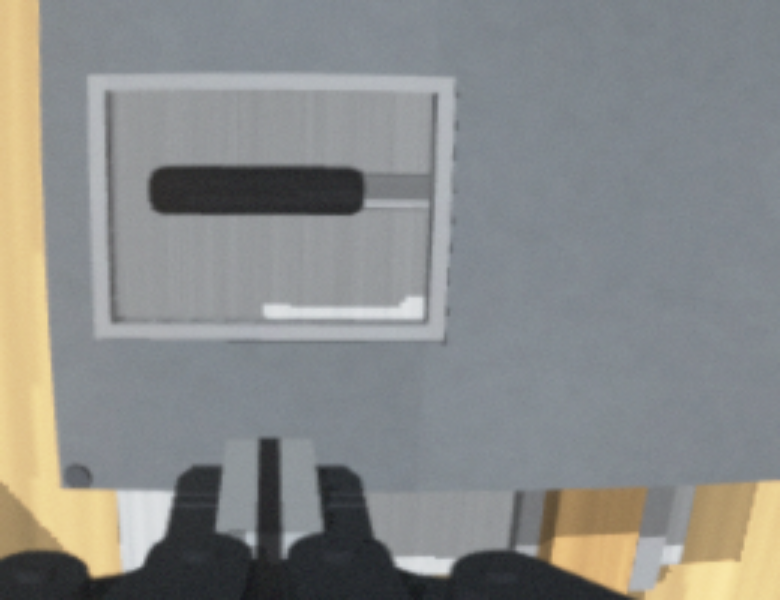

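View pics/s3.png

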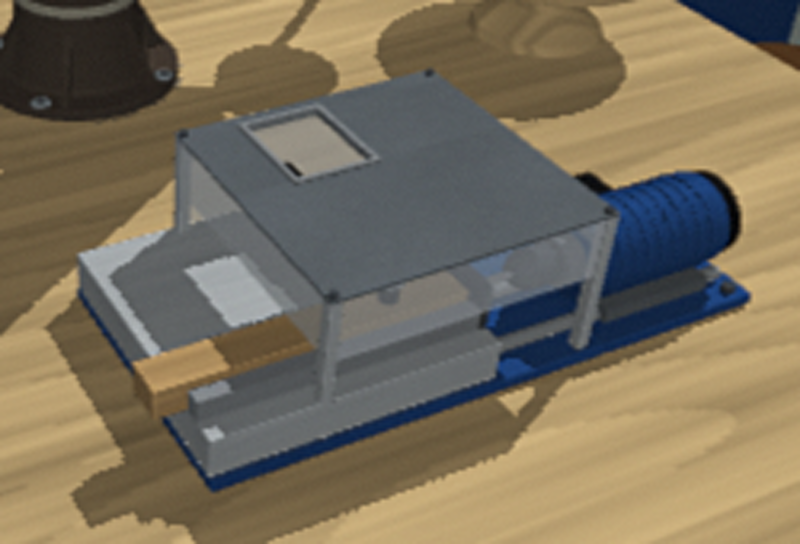

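The grip now lies level, below the window (crop cols 150–365, row 190). The rail has moved in, with its tail at about (135,375) in the scene crop where it was at 113 before, and the hand is clear.

```bash
python3 -c "
from bench import *
print(finish_job())"
```

```text
the job is handed in; nothing more can be done
None
```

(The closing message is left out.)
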